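# Log a specimen rod and draw it to its half-way position

### The arm

A 6-joint arm with a two-finger parallel gripper is mounted at the origin on the work surface. World frame = base frame: x ahead of the robot, y to its left, z up, the work surface at z = 0. Lengths are in m, angles in rad, forces in N, time in s.
With the tool pointing down it reaches from about 0.35 to 0.85 m from the base axis. Payload 8.1 kg.
Tool frame: the origin (TCP) lies at the very end of the fingers, on their centre line; the grasp point (between the pads) lies 19 mm behind it; z points along the fingers, y is the direction in which the jaws open and shut (so a half turn about z gives the same grasp; the last joint's range is limited). The gripper opens to 93 mm and grips with 3 to 60 N. Pads are 15 mm wide; open, the fingers measure 128 mm over their backs; the gripper's body (75 mm by 188 mm) begins 65 mm behind the grasp point.
Start: joints at [-1.429, 0.13, 1.488, -0, 1.523, -0.085], TCP at [0.135, -0.585, 0.219] pointing down, gripper open.
Joint ranges: [-2.96, 2.96], [-0.89, 2.26], [0.02, 2.5], [-1.34, 4.48], [0, 2.73], [-2.66, 2.66]. Speed limits (rad/s): [2.39, 2.39, 2.79, 3.14, 3.14, 3.14].

### API

Orientations are given as a rotation vector (axis times angle).
In Python, from plant import robot gives the robot as it stands.
- The arm moves only by the tool jog_arm, never from a script. Its argument "commands" is a list of rows, each a list of 3 entries, a list of its own where there are three numbers: the shift along the world's x, y, z scaled (see below), then the turn, a rotation vector about the world's x, y, z scaled (see below), then the closure, from -1 (fully open) to 1 (shut), so that 0 is half open. In form: [[[tx, ty, tz], [ax, ay, az], hand], ...]. A call has 1 to 10 rows; each row is the pose to reach, as a shift and turn from the pose measured when the call began, turning the shorter way round; what a row does not reach only later rows make up. The controller multiplies each number of a shift by 0.6 m and each number of a turn by 2 pi rad. A row lasts 1/8 s, in which the tool goes at most 62.5 mm and 10.7 degrees, less where a joint would pass 70% of its speed; a pose out of reach is approached as far as the arm can. A call with a number of a shift or a turn outside -1 to 1 is refused whole. A call with a gripper value outside its range is refused whole. The fingers move at their own pace and stop on an object; "newtons" is the grip in N (left out, the last holds). Time passes only in rows, so rows that repeat a pose let the fingers close. It gives the time, the measured TCP pose, the force and the opening at its end, in the units of the state.
- robot.read_state(): the state, without advancing time (a new reading comes with each control period).
- robot.read_camera(name): name is "scene" or "top" or "wrist"; returns a dict with "pixels" (420x560x3 uint8, red, green, blue), "fovy" (degrees; the focal length in pixels is half the picture's height over the tangent of half this angle, whatever the lens; pixels are square), "cx", "cy" (the principal point, pixels), "rvec" (rotation vector, rad) and "tvec" (3), from world to camera coordinates, as OpenCV has them; the wrist camera has in their place "tool_from_camera" (4x4, takes a point from camera to tool coordinates, whose origin is the TCP and whose axes are the flange's). Camera axes: x right, y down, z forward; pixel columns grow to the right and rows downward; lengths in m; the calibration is good to about 2 mm. A picture is of the moment at which its call begins: read the wrist's pose just before it. There is no depth.
- robot.close_job(): hands the job in, once; it reports no verdict.
Trained networks look in the newest picture that a camera, given by its name, has taken for a name from the list of things; names that differ only in an ending like _2 or _b are one class to them, and where a whole thing is asked for, a point or a joint stands for the part that bears it (a point fixed in the world has none). Each returns a list of dicts, best first, with "p" (0 to 1); they miss things now and then, are a little off and sometimes report something else, mostly with a low value. They report only what shows in the picture. A call takes as long as a camera call. They do not tell look-alikes from the thing itself.
- robot.trace(camera, name): "pixels" (420x560 bool, what is visible of it) and "uv" ([column, row] in pixels, amid what is visible of it).
The state is a dict: "t": time; "q": joint angles; "dq": joint speeds; "joint_torque": joint torques, N m; "tool_pos": TCP position; "orientation": TCP orientation; "force": force on the tool from outside, world axes, zero at the start; "wrist_torque": the same for the moment, N m; "opening": finger opening in m.
Only numpy, scipy, OpenCV 4.12 (cv2) and the standard library are available. Lean on these libraries where they do the work, as an engineer would, in place of code of your own. Each camera call takes 0.05 s, during which the arm holds its last target.

### The job

Take the pen-shaped label reader out of its cup, hold it still for a second with its window about 7 cm above and pointed at the bar label of the dock that holds the rod with the straight barrel handle, then stand the reader back in its cup and let go of it. Then draw that rod straight out along its leaning bore, without levering it, by about 50 mm, so that the dark ring on its shaft has just come clear of the port while the lower part of the shaft stays in the bore (never take it right out), and finish while holding it still there: do not let go. Leave the ball-knob rod and the other things on the bench where they are.

Things in the scene. Friction and masses are not known exactly. Their poses are not given: they have to be found in the camera images.
- reader_grip (a point): Pen-shaped label reader, standing upright and loose in its cup, 150 mm long, about 0.12 kg: white round barrel 26 mm in diameter, with a black head 32 mm in diameter over its lowest 30 mm, the window in the flat bottom face. This point lies on its axis, 112 mm above the window and 38 mm below its top; z points from window to top. The window looks along -z.
- reader_window (a point): Centre of the reader's window, its flat bottom face; z points up the reader.
- cup_floor (a point): Cup for the reader, fixed to the bench: grey tube, bore 48 mm in diameter, outside 56 mm, on a foot disc 84 mm in diameter. This point is the centre of the cup's inner floor, 10 mm above the bench; the rim is 56 mm above this point. The reader stands on this floor.
- dock_a_label (a point): Centre of the flat, level bar label (white with black bars, 36 x 48 mm) on the base plate of the barrel rod's dock, 18 mm above the bench, beside the port. Axes: z up, y from the port towards the label, x away from the robot at yaw 0.
- dock_a_mouth (a point): Centre of the bore's mouth in the barrel rod's dock. z points out of the bore along its axis, leaning 0.3 rad from vertical towards the dock's -x (the robot side); y level, towards the label. Blind hole, 17.2 mm in diameter, 90 mm deep. In the label's axes the mouth lies at about x 0, y -76 mm, z +98 mm from the label's centre.
- barrel_grip (a point): Middle of the straight black barrel handle (24 mm in diameter, 56 mm long, end 28 mm above this point) of the rod to be drawn. Rod about 0.22 kg (varies by a third), loose in its bore but for friction. z points along the rod, out of the bore; fully home this point is 40 mm out from the mouth along the bore axis. A 32 mm flange disc, 6 mm thick, has its top 28 mm below this point; below it the steel shaft, 16 mm in diameter.
- barrel_foot (a point): Lower end of the barrel rod's shaft, 130 mm below barrel_grip on the rod axis, 90 mm deep in the bore when home; z along the rod, outwards. The dark ring on the shaft is 40 to 48 mm above this end and comes just clear of the port after 50 mm of pull.
- ball_knob (a point): Centre of the black ball knob, 38 mm in diameter, of the other rod in the other dock; leave it alone. Both rods' tops stand about 182 mm above the bench when home.
- barrel_rod: The barrel rod itself; origin at the lower end of its shaft, as barrel_foot.
- reader: The label reader itself; origin at the centre of its window face, as reader_window.
- dock_a: The barrel rod's dock, fixed. Origin: centre of the underside of its base plate, z up, its x away from the robot at yaw 0. Base plate 130 x 160 x 12 mm (x, y, z), a steel port block 44 x 44 mm, 100 mm long, leaning 0.3 rad towards its -x, and a bar label beside it towards +y.
- dock_b: The ball-knob rod's dock, fixed, same shape. Origin: centre of the underside of its base plate, z up, its x away from the robot at yaw 0. Base plate 130 x 160 x 12 mm (x, y, z), a steel port block 44 x 44 mm, 100 mm long, leaning 0.3 rad towards its -x, and a bar label beside it towards +y.
- solvent_mid (a point): Bystander: amber bottle 60 mm in diameter, 130 mm tall; point 60 mm up.
- beaker_mid (a point): Bystander: glass beaker 64 mm in diameter, 80 mm tall; point half-way up.
- dish_mid (a point): Bystander: round glass dish 80 mm in diameter, 16 mm tall; its centre.
- grid_box_mid (a point): Bystander: grey box 70 x 45 x 22 mm; its centre.
- vial_mid (a point): Bystander: small jar 28 mm in diameter, 50 mm tall; half-way up.
- brush_mid (a point): Bystander: small brush lying flat; near its origin.
There are look-alikes about, which are no part of the job. Leave any orange look-alike of the barrel_rod alone. Leave any green look-alike of the part that bears cup_floor alone.

How it is judged:
By the outcome, as a careful person would: the job done as asked, in the order asked, and still so for the second after the job is handed in, while the arm keeps its last pose, push and grip.
It also fails if it takes over 70 s, if anything falls off the work surface, if the arm or the gripper's body presses on something with over 40 N, if the wrist force passes 120 N, or if a joint passes its speed limit or range.

## Working session

There is one attempt and no reset: what is moved stays moved. The work goes in short steps, Python scripts to look and compute and a tool call to move; the robot and the scene stay as the last step left them, time stands still between calls to the robot, and variables do not carry over. Pictures are saved under pics/ and viewed, and the job is handed in when it is done.

Besides the shell and the picture viewer there is one more tool, called by a JSON object that holds its "fn" and its "kwargs", one argument or row to a line. jog_arm: Moves the arm, as the interface text tells. Shifts and turns lie within -1 to 1; 1 stands for 0.6 m of shift or 2 pi rad of turn. Its arguments: {"type":"object","properties":{"commands":{"type":"array"},"newtons":{"type":"number"}},"required":["commands"]}

```bash
mkdir -p pics; ls; cat > h.py <<'E'
import numpy as np, cv2
from plant import robot
def save(cam,fn):
    st=robot.read_state(); c=robot.read_camera(cam)
    cv2.imwrite('pics/'+fn,c['pixels'][:,:,::-1]); 
    return st,c
def K(c):
    f=210/np.tan(np.radians(c['fovy'])/2)
    return np.array([[f,0,c['cx']],[0,f,c['cy']],[0,0,1.]])
def pose(st,c):
    # returns R,t world->cam
    if 'rvec' in c:
        return cv2.Rodrigues(np.array(c['rvec'],float))[0],np.array(c['tvec'],float).ravel()
    T=np.eye(4);T[:3,:3]=cv2.Rodrigues(np.array(st['orientation'],float))[0];T[:3,3]=st['tool_pos']
    W=T@np.array(c['tool_from_camera']);Wi=np.linalg.inv(W)
    return Wi[:3,:3],Wi[:3,3]
def proj(P,st,c):
    R,t=pose(st,c);p=(np.atleast_2d(P)@R.T+t)@K(c).T
    return p[:,:2]/p[:,2:]
def ray(uv,st,c):
    R,t=pose(st,c);d=R.T@np.linalg.inv(K(c))@np.array([uv[0],uv[1],1.])
    return -R.T@t,d/np.linalg.norm(d)
def atz(uv,z,st,c):
    o,d=ray(uv,st,c);return o+d*(z-o[2])/d[2]
def tri(rays):
    A=np.zeros((3,3));b=np.zeros(3)
    for o,d in rays:
        M=np.eye(3)-np.outer(d,d);A+=M;b+=M@o
    x=np.linalg.solve(A,b);return x,[np.linalg.norm((np.eye(3)-np.outer(d,d))@(x-o)) for o,d in rays]
E
python3 - <<'E'
from h import *
import pickle
np.set_printoptions(precision=4,suppress=True)
D={}
for cam in ['scene','top','wrist']:
    st,c=save(cam,cam+'0.png'); D[cam]=(st,c)
    print(cam,c['fovy'],c.get('tool_from_camera'))
    if cam!='wrist': R,t=pose(st,c);print(-R.T@t,R[2])
    for n in ['reader_grip','reader_window','cup_floor','dock_a_label','dock_a_mouth','barrel_grip','ball_knob','dock_a','dock_b','reader']:
        for d in robot.trace(cam,n)[:3]:
            if d['p']>.2: print(cam,n,round(d['p'],2),np.round(d['uv'],1),d['pixels'].sum())
pickle.dump(D,open('d0.pkl','wb'))
print(robot.read_state())
E
```

```text
pics
scene 44.81904863569787 None
[1.346  0.723  0.9881] [-0.6127 -0.4952 -0.616 ]
scene reader_grip 0.77 [189.1 190.7] 301
scene reader_window 0.83 [188.9 192.8] 244
scene cup_floor 0.94 [172.4 197.9] 553
scene cup_floor 0.67 [190.1 220. ] 530
scene dock_a_label 0.82 [270.6 238.8] 2266
scene dock_a_label 0.71 [269.8 200.2] 233
scene dock_a_label 0.26 [204.1 167.2] 264
scene dock_a_mouth 0.72 [268.4 220.9] 623
scene dock_a_mouth 0.51 [249.3 304.9] 1040
scene barrel_grip 0.77 [219.8 267.7] 352
scene barrel_grip 0.64 [272.  197.5] 192
scene barrel_grip 0.55 [266.9 158.7] 253
scene ball_knob 0.55 [342.4 251.1] 289
scene ball_knob 0.55 [262.  192.7] 271
scene ball_knob 0.38 [344.9 295.5] 3005
scene dock_a 0.84 [344.1 298.9] 2929
scene dock_a 0.71 [272.6 240.3] 2285
scene dock_a 0.4 [336.  233.2] 446
scene dock_b 0.84 [344.1 298.9] 2929
scene dock_b 0.71 [272.6 240.3] 2285
scene dock_b 0.4 [336.  233.2] 446
scene reader 0.7 [258.4 195.6] 228
scene reader 0.54 [188.1 192.7] 260
scene reader 0.52 [273.8 196.9] 225
top 51.274200079425135 None
[0.4251 0.0353 1.1499] [ 0.0953 -0.0352 -0.9948]

[... 785 characters left out ...]
58
top reader 0.79 [367.3 179.6] 264
wrist 68.58679354540934 [[-0.0002 -0.9603 -0.2789  0.0781]
 [ 1.     -0.     -0.0006 -0.0002]
 [ 0.0005 -0.2789  0.9603 -0.1674]
 [ 0.      0.      0.      1.    ]]
wrist barrel_grip 0.73 [39.9 58.2] 2113
{'t': 1.65, 'q': array([-1.4294,  0.1304,  1.4882, -0.    ,  1.523 , -0.0854]), 'dq': array([ 0.0011, -0.0017, -0.0009,  0.0001, -0.0016, -0.0004]), 'joint_torque': array([ -0.0021, -55.9747, -49.2045,   0.0766,   0.0228,   0.    ]), 'tool_pos': array([ 0.1349, -0.5846,  0.2186]), 'orientation': array([-3.1214, -0.3555,  0.    ]), 'force': array([ 0.8472,  1.1969, -0.1906]), 'wrist_torque': array([0.026 , 0.056 , 0.0121]), 'opening': 0.09320443443626569}
```

View images.

View pics/scene0.png

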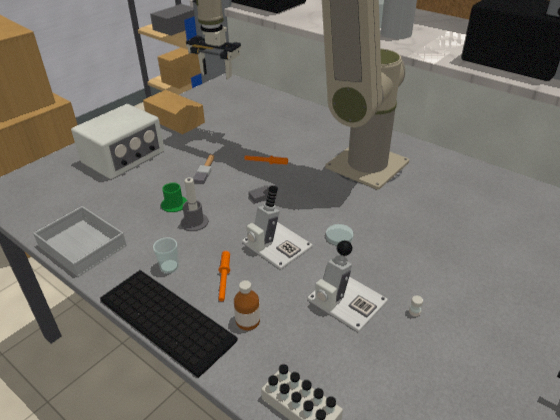

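View pics/top0.png

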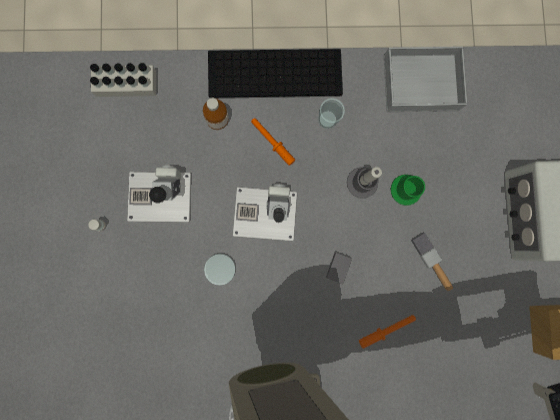

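View pics/wrist0.png

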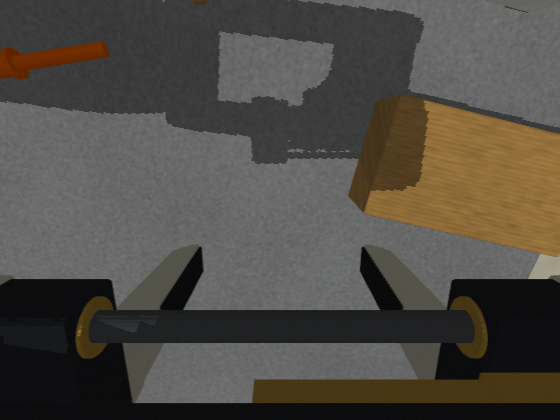

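```bash
python3 - <<'E'
import cv2
a=cv2.imread('pics/top0.png');cv2.imwrite('pics/top0z.png',cv2.resize(a[120:270,80:450],None,fx=2.1,fy=2.1,interpolation=cv2.INTER_CUBIC))
a=cv2.imread('pics/scene0.png');cv2.imwrite('pics/scene0z.png',cv2.resize(a[140:340,140:420],None,fx=2.8,fy=2.8,interpolation=cv2.INTER_CUBIC))
E
```

```text
(no output)
```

View pics/top0z.png

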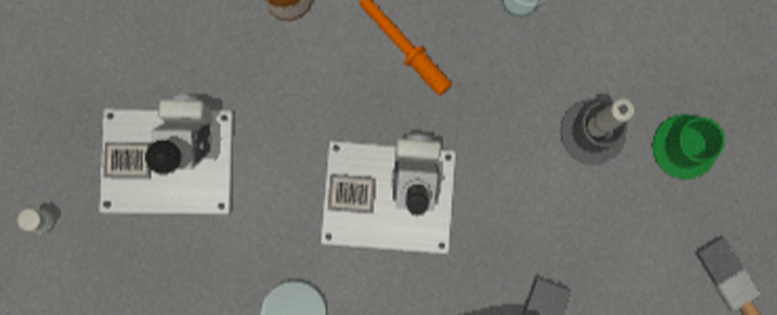

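View pics/scene0z.png

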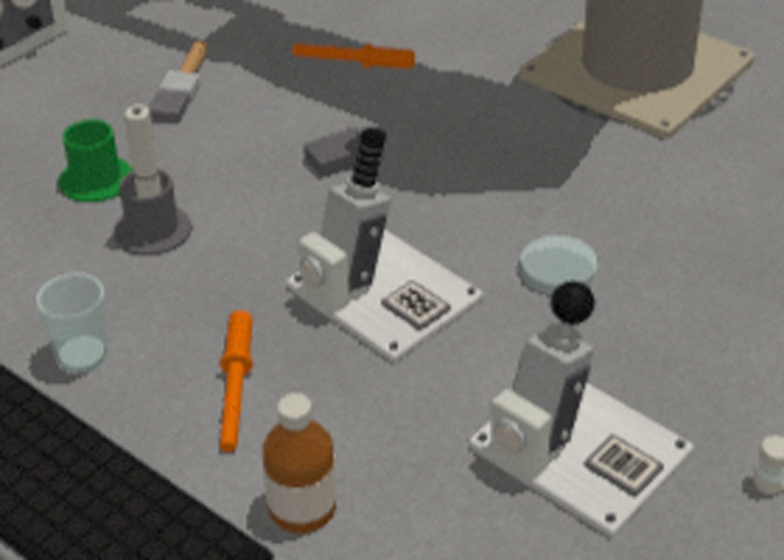

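```bash
python3 - <<'E'
from h import *
import pickle
np.set_printoptions(precision=4,suppress=True)
D=pickle.load(open('d0.pkl','rb'))
st,c=D['top'];ss,cs=D['scene']
z=lambda u,v:(80+u/2.1,120+v/2.1)
zs=lambda u,v:(140+u/2.8,140+v/2.8)
# screws (approx) plate top 12mm
P=[atz(z(*p),.012,st,c) for p in [(336,148),(449,157),(442,246),(328,237)]]
print('screws top',np.array(P), np.mean(P,0))
P=[atz(zs(*p),.012,ss,cs) for p in [(472,291),(393,347),(298,279)]]
print('screws scene',np.array(P))
print('label top',atz(z(352,194),.018,st,c),'scene',atz(zs(415,304),.018,ss,cs))
# label corners in top
P=np.array([atz(z(*p),.018,st,c) for p in [(332,175),(375,178),(374,213),(329,210)]]);print(P,P.mean(0))
for n,a,b in [('handletop',(419,201),(372,137)),('readertop',(624,110),(138,111)),]:
    print(n,tri([ray(z(*a),st,c),ray(zs(*b),ss,cs)]))
print('cup foot c top',atz(z(594,130),.005,st,c),'scene',atz(zs(152,232),.005,ss,cs))
E
```

```text
screws top [[ 0.5827  0.0813  0.012 ]
 [ 0.568  -0.0594  0.012 ]
 [ 0.4572 -0.0471  0.012 ]
 [ 0.4721  0.0934  0.012 ]] [0.52  0.017 0.012]
screws scene [[ 0.4733  0.0968  0.012 ]
 [ 0.5854  0.0849  0.012 ]
 [ 0.5694 -0.0539  0.012 ]]
label top [0.5241 0.0625 0.018 ] scene [0.5294 0.0676 0.018 ]
[[0.5483 0.0867 0.018 ]
 [0.5433 0.0337 0.018 ]
 [0.5    0.036  0.018 ]
 [0.5051 0.0912 0.018 ]] [0.5242 0.0619 0.018 ]
handletop (array([ 0.5002, -0.0109,  0.1721]), [np.float64(0.001938683866315495), np.float64(0.0019386838663155036)])
readertop (array([ 0.5963, -0.2411,  0.1561]), [np.float64(0.002003063034304288), np.float64(0.0020030630343041765)])
cup foot c top [ 0.599  -0.2454  0.005 ] scene [ 0.6053 -0.2336  0.005 ]
```

{"fn": "jog_arm", "kwargs": {
  "commands": [
    [[0.61,0.725,0.27],[0,0,-0.0525],-1],
    [[0.61,0.725,0.27],[0,0,-0.0525],-1],
    [[0.61,0.725,0.27],[0,0,-0.0525],-1],
    [[0.61,0.725,0.27],[0,0,-0.0525],-1],
    [[0.61,0.725,0.27],[0,0,-0.0525],-1],
    [[0.61,0.725,0.27],[0,0,-0.0525],-1],
    [[0.61,0.725,0.27],[0,0,-0.0525],-1],
    [[0.61,0.725,0.27],[0,0,-0.0525],-1],
    [[0.61,0.725,0.27],[0,0,-0.0525],-1],
    [[0.61,0.725,0.27],[0,0,-0.0525],-1]
  ]
}}

```text
t: 2.9
tool_pos: [0.5026, -0.147, 0.3818]
orientation: [3.138, -0.157, 0.003]
force: [-0.3, -0.4, 0.3]
opening: 0.0936
```

{"fn": "jog_arm", "kwargs": {
  "commands": [
    [[0,0.0,0],[0,0,0],-1],
    [[0,0,0],[0,0,0],-1]
  ]
}}

```text
t: 3.15
tool_pos: [0.5023, -0.1473, 0.3816]
orientation: [3.137, -0.157, 0.002]
force: [0.1, 0.1, -0.6]
opening: 0.0928
```

```bash
python3 - <<'E'
from h import *
import pickle
np.set_printoptions(precision=4,suppress=True)
st,c=save('wrist','w1.png');pickle.dump((st,c),open('w1.pkl','wb'))
print(st['t'],st['tool_pos'],st['orientation'],st['q'])
E
```

```text
3.15 [ 0.5023 -0.1473  0.3816] [ 3.1374 -0.1568  0.0021] [-0.3834 -0.0855  1.4135  0.0002  1.8122  1.2873]
```

View pics/w1.png

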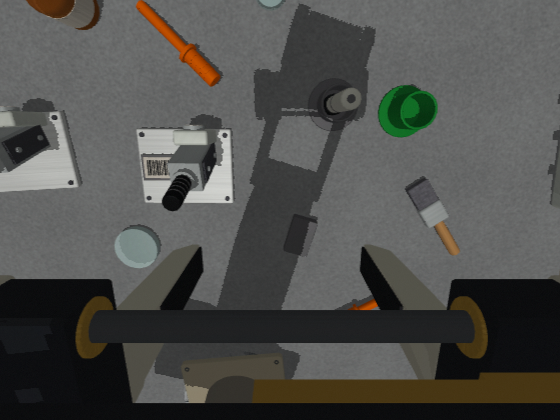

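```bash
python3 - <<'E'
import cv2
a=cv2.imread('pics/w1.png');cv2.imwrite('pics/w1a.png',cv2.resize(a[115:220,125:245],None,fx=5,fy=5,interpolation=cv2.INTER_CUBIC))
cv2.imwrite('pics/w1b.png',cv2.resize(a[60:150,290:410],None,fx=5,fy=5,interpolation=cv2.INTER_CUBIC))
E
```

```text
(no output)
```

View pics/w1a.png

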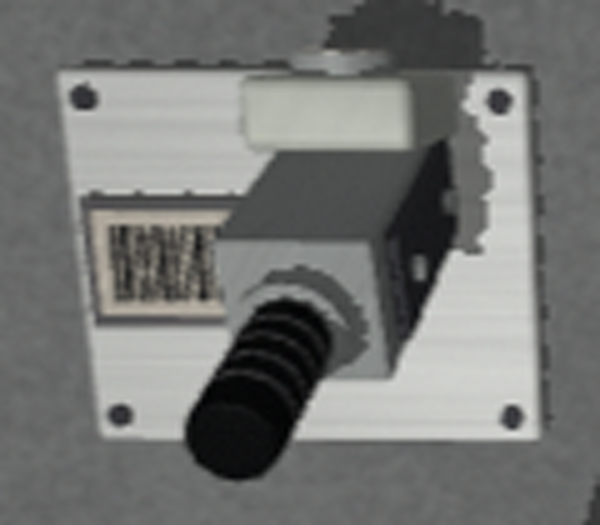

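View pics/w1b.png

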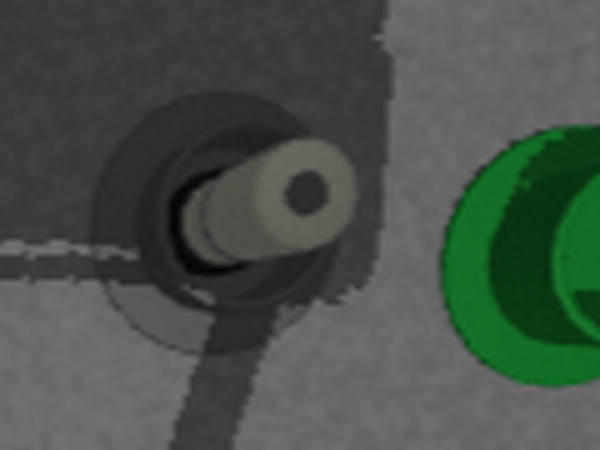

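```bash
python3 - <<'E'
from h import *
import pickle
np.set_printoptions(precision=4,suppress=True)
D=pickle.load(open('d0.pkl','rb'))
st,c=D['top'];ss,cs=D['scene'];sw,cw=pickle.load(open('w1.pkl','rb'))
z=lambda u,v:(80+(u+.5)/2.1-.5,120+(v+.5)/2.1-.5)
zs=lambda u,v:(140+(u+.5)/2.8-.5,140+(v+.5)/2.8-.5)
wa=lambda u,v:(125+(u+.5)/5-.5,115+(v+.5)/5-.5)
wb=lambda u,v:(290+(u+.5)/5-.5,60+(v+.5)/5-.5)
for nm,pts in [('corner',[(58,70),(527,68),(541,438),(100,437)]),('screw',[(84,98),(498,101),(512,417),(120,415)])]:
    P=np.array([atz(wa(*p),.012,sw,cw) for p in pts]);print(nm,P,P.mean(0))
    print([np.linalg.norm(P[i]-P[(i+1)%4]) for i in range(4)])
    e=P[0]-P[1]+P[3]-P[2];print('yaw',np.arctan2(-e[0],e[1]))
    e=P[0]-P[3]+P[1]-P[2];print('yaw',np.arctan2(e[1],e[0]))
for n,a,b,w in [('handletop',(419,201),(372,137),wa(237,438)),('readertop',(624,110),(138,111),wb(306,193))]:
    print(n,tri([ray(z(*a),st,c),ray(zs(*b),ss,cs),ray(w,sw,cw)]))
print('reader top at .16',atz(wb(306,193),.16,sw,cw),atz(z(624,110),.16,st,c))
print('handle top at .181',atz(wa(237,438),.181,sw,cw),atz(z(419,201),.181,st,c),atz(zs(372,137),.181,ss,cs))
print('foot',[atz(wb(*p),.005,sw,cw) for p in [(217,222)]])
E
```

```text
corner [[ 0.5928  0.0899  0.012 ]
 [ 0.5776 -0.0676  0.012 ]
 [ 0.4495 -0.0539  0.012 ]
 [ 0.4657  0.1042  0.012 ]] [0.5214 0.0181 0.012 ]
[np.float64(0.15823668591745052), np.float64(0.12884368539080557), np.float64(0.15891726214553223), np.float64(0.12784446823697243)]
yaw -0.0991456367318424
yaw -0.10974783499983452
screw [[ 0.5829  0.0832  0.012 ]
 [ 0.5679 -0.0563  0.012 ]
 [ 0.4583 -0.0446  0.012 ]
 [ 0.473   0.0953  0.012 ]] [0.5205 0.0194 0.012 ]
[np.float64(0.14029075295531004), np.float64(0.11024491614010122), np.float64(0.140663141354751), np.float64(0.11051121292091838)]
yaw -0.10617192600512465
yaw -0.10755719536019837
handletop (array([ 0.4996, -0.01  ,  0.175 ]), [np.float64(0.0027023223503659017), np.float64(0.0015770751535330821), np.float64(0.003116321513509298)])
readertop (array([ 0.5974, -0.2403,  0.158 ]), [np.float64(0.0013919734576984667), np.float64(0.0015886319386866365), np.float64(0.0006722199216353375)])
reader top at .16 [ 0.598  -0.2397  0.16  ] [ 0.5975 -0.2411  0.16  ]
handle top at .181 [ 0.498  -0.0109  0.181 ] [ 0.5013 -0.0115  0.181 ] [ 0.5078 -0.0029  0.181 ]
foot [array([ 0.5991, -0.2436,  0.005 ])]
```

{"fn": "jog_arm", "kwargs": {
  "commands": [
    [[0.16,-0.155,-0.1],[0,0,0],-1],
    [[0.16,-0.155,-0.2],[0,0,0],-1],
    [[0.16,-0.155,-0.25],[0,0,0],-1],
    [[0.16,-0.155,-0.3],[0,0,0],-1],
    [[0.16,-0.155,-0.36],[0,0,0],-1],
    [[0.16,-0.155,-0.42],[0,0,0],-1],
    [[0.16,-0.155,-0.464],[0,0,0],-1],
    [[0.16,-0.155,-0.464],[0,0,0],-1]
  ],
  "newtons": 20
}}

```text
t: 4.2
tool_pos: [0.595, -0.241, 0.0998]
orientation: [-3.135, 0.161, 0.007]
force: [-0.1, 0.1, 0.6]
opening: 0.0929
```

```bash
python3 - <<'E'
from h import *
st,c=save('wrist','w2.png');print(st['tool_pos'])
E
```

```text
[ 0.59497349 -0.24096987  0.09977777]
```

View pics/w2.png

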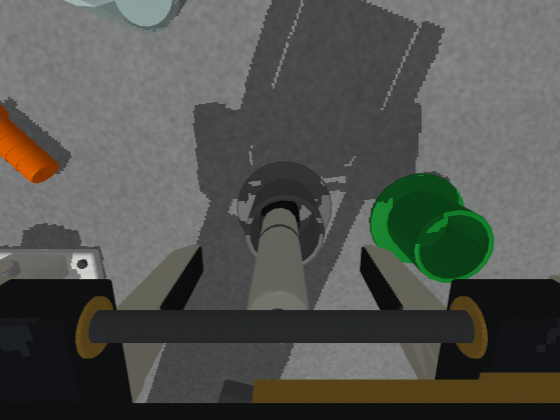

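{"fn": "jog_arm", "kwargs": {
  "commands": [
    [[0.005,0,0.005],[0,0,0],-1],
    [[0.005,0,0.005],[0,0,0],1],
    [[0.005,0,0.005],[0,0,0],1],
    [[0.005,0,0.005],[0,0,0],1],
    [[0.005,0,0.005],[0,0,0],1],
    [[0.005,0,0.005],[0,0,0],1],
    [[0.005,0,0.005],[0,0,0],1]
  ],
  "newtons": 20
}}

```text
t: 5.12
tool_pos: [0.5994, -0.2414, 0.1051]
orientation: [-3.137, 0.161, 0.002]
force: [0.5, -0.3, -0.5]
opening: 0.0375
```

{"fn": "jog_arm", "kwargs": {
  "commands": [
    [[0,0,0],[0,0,0],1],
    [[0,0,0],[0,0,0],1],
    [[0,0,0],[0,0,0],1]
  ]
}}

```text
t: 5.5
tool_pos: [0.5994, -0.2413, 0.1049]
orientation: [-3.137, 0.161, 0.003]
force: [0.2, 0.1, -1.0]
opening: 0.0261
```

{"fn": "jog_arm", "kwargs": {
  "commands": [
    [[0,0,0.08],[0,0,0],1],
    [[0,0,0.16],[0,0,0],1],
    [[0,0,0.26],[0,0,0],1],
    [[0,0,0.36],[0,0,0],1],
    [[0,0,0.43],[0,0,0],1],
    [[0,0,0.43],[0,0,0],1],
    [[0,0,0.43],[0,0,0],1]
  ]
}}

```text
t: 6.38
tool_pos: [0.5992, -0.2413, 0.3616]
orientation: [-3.136, 0.161, 0.005]
force: [0.0, 0.1, -2.2]
opening: 0.0256
```

```bash
python3 - <<'E'
from h import *
st,c=save('wrist','w3.png');print(st['tool_pos'])
save('scene','s3.png')
E
```

```text
[ 0.59915297 -0.24125035  0.36159663]
```

View pics/w3.png

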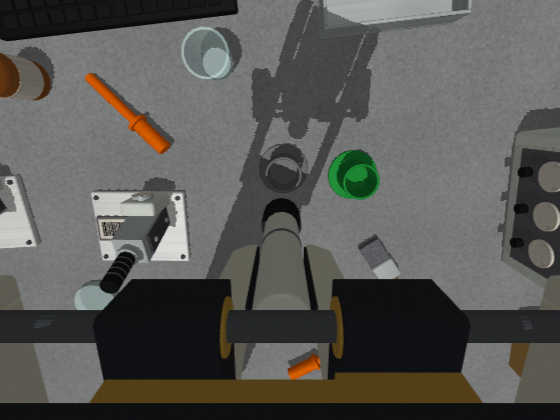

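View pics/s3.png

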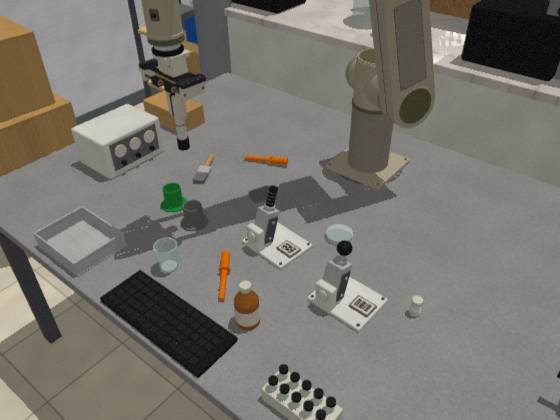

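```bash
python3 - <<'E'
from h import *
import pickle
np.set_printoptions(precision=4,suppress=True)
st=robot.read_state()
c=robot.read_camera('wrist');pickle.dump((st,c),open('w3.pkl','wb'))
im=c['pixels'][:,:,::-1].copy()
R=cv2.Rodrigues(st['orientation'])[0]
zt=R[:,2];print('tool z',zt,'tool y',R[:,1])
W=st['tool_pos']+zt*.095
def ring(cn,r,n=60,a=np.array([1.,0,0]),b=np.array([0,1.,0])):
    t=np.linspace(0,2*np.pi,n);return cn+r*(np.cos(t)[:,None]*a+np.sin(t)[:,None]*b)
big=cv2.resize(im[120:270,200:400],None,fx=4,fy=4,interpolation=cv2.INTER_CUBIC)
def dr(P,col):
    p=(proj(P,st,c)+.5-np.array([200,120]))*4
    cv2.polylines(big,[np.round(p).astype(int)],False,col,1)
dr(ring(W,.016),(0,0,255))
C=np.array([.599,-.2425,0])
dr(ring(C+[0,0,.0],.042),(0,255,255));dr(ring(C+[0,0,.066],.028),(255,255,0));dr(ring(C+[0,0,.066],.024),(255,0,255))
L=np.array([.5256,.0633,.018])
cv2.imwrite('pics/w3z.png',big)
E
```

```text
tool z [-0.0054  0.0028 -1.    ] tool y [-0.1023 -0.9948 -0.0022]
```

View pics/w3z.png

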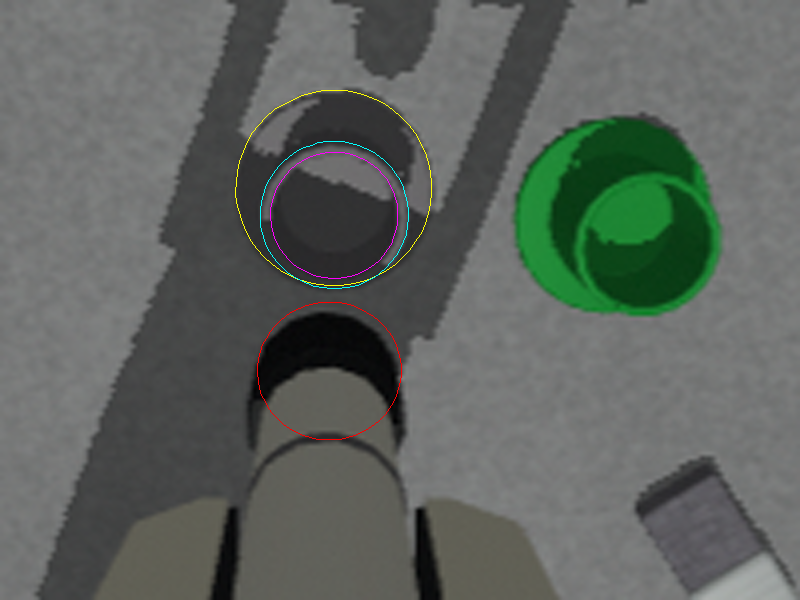

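{"fn": "jog_arm", "kwargs": {
  "commands": [
    [[-0.024,0.1,0],[0,0,0],1],
    [[-0.048,0.2,0],[0,0,0],1],
    [[-0.072,0.3,0],[0,0,0],1],
    [[-0.096,0.4,0],[0,0,0],1],
    [[-0.118,0.507,0],[0,0,0],1],
    [[-0.118,0.507,-0.06],[0,0,0],1],
    [[-0.118,0.507,-0.14],[0,0,0],1],
    [[-0.118,0.507,-0.22],[0,0,0],1],
    [[-0.118,0.507,-0.298],[0,0,0],1],
    [[-0.118,0.507,-0.298],[0,0,0],1]
  ]
}}

```text
t: 7.78
tool_pos: [0.5238, 0.0631, 0.1758]
orientation: [-3.136, 0.161, 0.025]
force: [-0.5, -0.4, -0.7]
opening: 0.0257
```

```bash
python3 - <<'E'
from h import *
st,c=save('wrist','w4.png');print(st['tool_pos'],st['orientation'])
import pickle
st,c=save('scene','s4.png');pickle.dump((st,c),open('s4.pkl','wb'))
a=cv2.imread('pics/s4.png');cv2.imwrite('pics/s4z.png',cv2.resize(a[140:300,190:390],None,fx=3.7,fy=3.7,interpolation=cv2.INTER_CUBIC))
E
```

```text
[0.52376371 0.06310326 0.17583512] [-3.13566553  0.16074273  0.02549149]
```

View pics/w4.png

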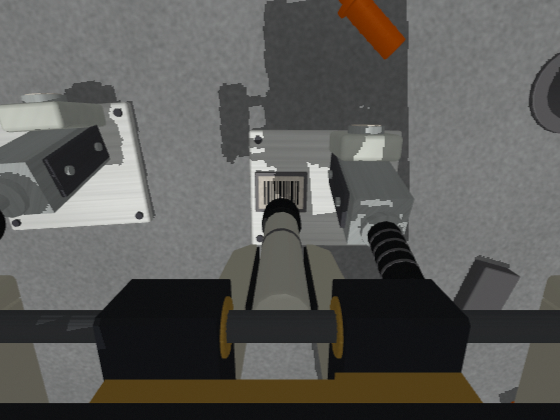

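View pics/s4z.png

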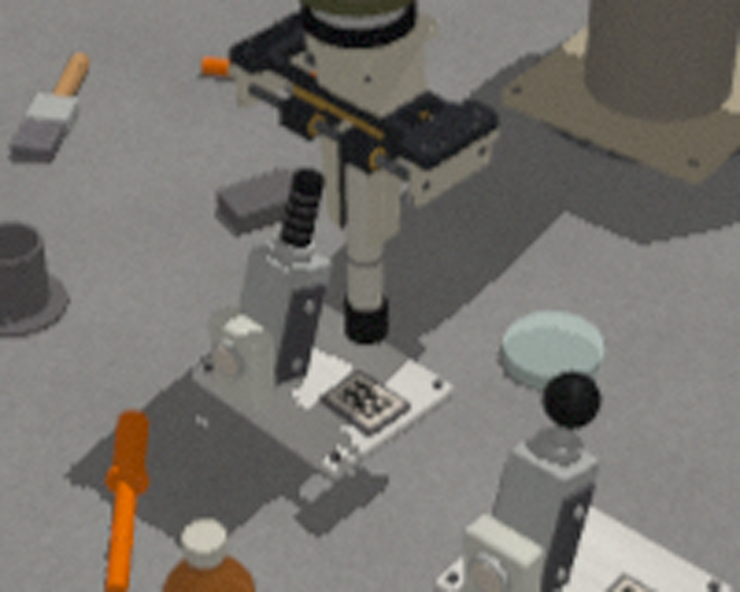

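{"fn": "jog_arm", "kwargs": {
  "commands": [
    [[0,0,0],[0,0,0],1],
    [[0,0,0],[0,0,0],1]
  ]
}}

```text
t: 8.12
tool_pos: [0.5291, 0.0632, 0.1843]
orientation: [-3.135, 0.161, 0.004]
force: [0.7, -0.5, -1.6]
opening: 0.0256
```

```bash
python3 - <<'E'
from h import *
np.set_printoptions(precision=4,suppress=True)
st=robot.read_state();c=robot.read_camera('wrist')
im=c['pixels'][:,:,::-1].copy()
R=cv2.Rodrigues(st['orientation'])[0]
zt=R[:,2];print(st['tool_pos'],'tool z',zt,'tool y',R[:,1])
W=st['tool_pos']+zt*.095;print(W,'hit',W+zt*(W[2]-.018))
def ring(cn,r,n=60,a=np.array([1.,0,0]),b=np.array([0,1.,0])):
    t=np.linspace(0,2*np.pi,n);return cn+r*(np.cos(t)[:,None]*a+np.sin(t)[:,None]*b)
big=cv2.resize(im[120:270,200:400],None,fx=4,fy=4,interpolation=cv2.INTER_CUBIC)
def dr(P,col):
    p=(proj(P,st,c)+.5-np.array([200,120]))*4
    cv2.polylines(big,[np.round(p).astype(int)],False,col,1)
dr(ring(W,.016),(0,0,255))
y=-.106;xh=np.array([np.cos(y),np.sin(y),0]);yh=np.array([-np.sin(y),np.cos(y),0])
L=np.array([.5256,.0633,.018])
dr(np.array([L+a*.018*xh+b*.024*yh for a,b in[(1,1),(1,-1),(-1,-1),(-1,1),(1,1)]]),(0,255,255))
C=np.array([.5208,.0185,.012])
dr(np.array([C+a*.065*xh+b*.08*yh for a,b in[(1,1),(1,-1),(-1,-1),(-1,1),(1,1)]]),(0,255,0))
M=L-.076*yh+[0,0,.098];ax=-np.sin(.3)*xh+np.cos(.3)*np.array([0,0,1]);T=M+.068*ax
dr(ring(T,.012,a=yh,b=np.cross(ax,yh)),(255,0,255));dr(np.array([M,T]),(255,0,255))
cv2.imwrite('pics/w5z.png',big)
E
```

```text
[0.5291 0.0632 0.1843] tool z [-0.0025  0.0028 -1.    ] tool y [-0.1023 -0.9947 -0.0025]
[0.5288 0.0634 0.0893] hit [0.5286 0.0636 0.018 ]
```

View pics/w5z.png

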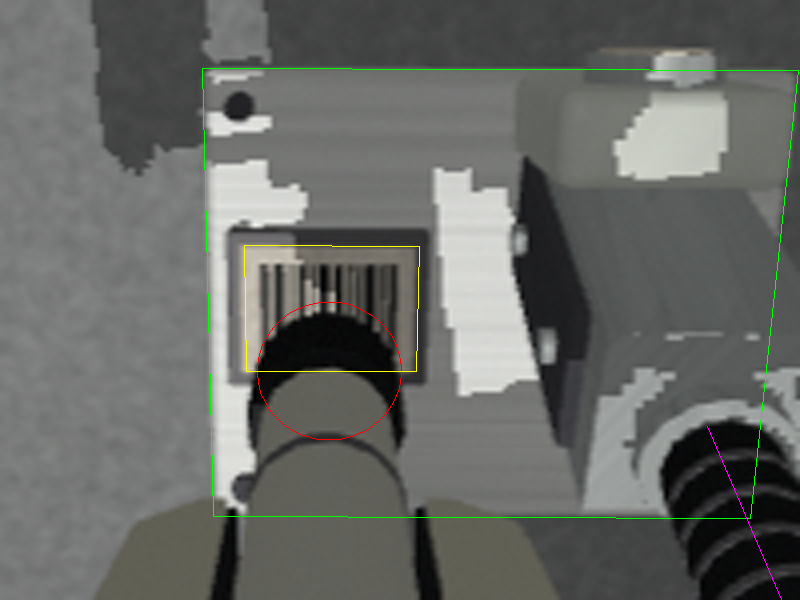

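{"fn": "jog_arm", "kwargs": {
  "commands": [
    [[0,0,0],[0,0,0],1],
    [[0,0,0],[0,0,0],1],
    [[0,0,0],[0,0,0],1],
    [[0,0,0],[0,0,0],1],
    [[0,0,0],[0,0,0],1],
    [[0,0,0],[0,0,0],1],
    [[0,0,0],[0,0,0],1],
    [[0,0,0],[0,0,0],1],
    [[0,0,0],[0,0,0],1],
    [[0,0,0],[0,0,0],1]
  ]
}}

```text
t: 9.43
tool_pos: [0.5288, 0.0631, 0.1838]
orientation: [-3.135, 0.161, 0.005]
force: [0.8, -0.1, -1.1]
opening: 0.0259
```

{"fn": "jog_arm", "kwargs": {
  "commands": [
    [[0,0,0],[0,0,0],1],
    [[0,0,0],[0,0,0],1],
    [[0,0,0],[0,0,0],1]
  ]
}}

```text
t: 9.8
tool_pos: [0.5288, 0.0632, 0.1838]
orientation: [-3.135, 0.161, 0.005]
force: [1.0, -0.3, -0.9]
opening: 0.0256
```

{"fn": "jog_arm", "kwargs": {
  "commands": [
    [[0,0,0.08],[0,0,0],1],
    [[0,0,0.18],[0,0,0],1],
    [[0,0,0.28],[0,0,0],1],
    [[0.01,-0.04,0.3],[0,0,0],1],
    [[0.03,-0.14,0.3],[0,0,0],1],
    [[0.06,-0.24,0.3],[0,0,0],1],
    [[0.084,-0.34,0.3],[0,0,0],1],
    [[0.108,-0.44,0.3],[0,0,0],1],
    [[0.122,-0.51,0.3],[0,0,0],1],
    [[0.122,-0.51,0.24],[0,0,0],1]
  ]
}}

```text
t: 11.05
tool_pos: [0.6031, -0.2472, 0.3299]
orientation: [3.137, -0.168, 0.002]
force: [0.6, -0.0, -1.2]
opening: 0.0256
```

{"fn": "jog_arm", "kwargs": {
  "commands": [
    [[0,0,-0.06],[0,0,0],1],
    [[0,0,-0.14],[0,0,0],1],
    [[0,0,-0.19],[0,0,0],1],
    [[0,0,-0.19],[0,0,0],1],
    [[0,0,-0.19],[0,0,0],1]
  ]
}}

```text
t: 11.68
tool_pos: [0.6037, -0.2475, 0.2177]
orientation: [3.136, -0.167, 0.005]
force: [-0.4, 0.0, -1.1]
opening: 0.0256
```

```bash
python3 - <<'E'
from h import *
np.set_printoptions(precision=4,suppress=True)
st=robot.read_state();c=robot.read_camera('wrist')
im=c['pixels'][:,:,::-1].copy()
R=cv2.Rodrigues(st['orientation'])[0]
zt=R[:,2];print(st['tool_pos'],'tool z',zt,'tool y',R[:,1])
W=st['tool_pos']+zt*.095;print(W)
def ring(cn,r,n=60,a=np.array([1.,0,0]),b=np.array([0,1.,0])):
    t=np.linspace(0,2*np.pi,n);return cn+r*(np.cos(t)[:,None]*a+np.sin(t)[:,None]*b)
big=cv2.resize(im[120:270,200:400],None,fx=4,fy=4,interpolation=cv2.INTER_CUBIC)
def dr(P,col):
    p=(proj(P,st,c)+.5-np.array([200,120]))*4
    cv2.polylines(big,[np.round(p).astype(int)],False,col,1)
dr(ring(W,.016),(0,0,255))
C=np.array([.599,-.2425,0])
dr(ring(C+[0,0,.0],.042),(0,255,255));dr(ring(C+[0,0,.066],.028),(255,255,0));dr(ring(C+[0,0,.066],.024),(255,0,255))
cv2.imwrite('pics/w6z.png',big)
E
```

```text
[ 0.6037 -0.2475  0.2177] tool z [ 0.0032 -0.0012 -1.    ] tool y [-0.1065 -0.9943  0.0009]
[ 0.604  -0.2477  0.1227]
```

View pics/w6z.png

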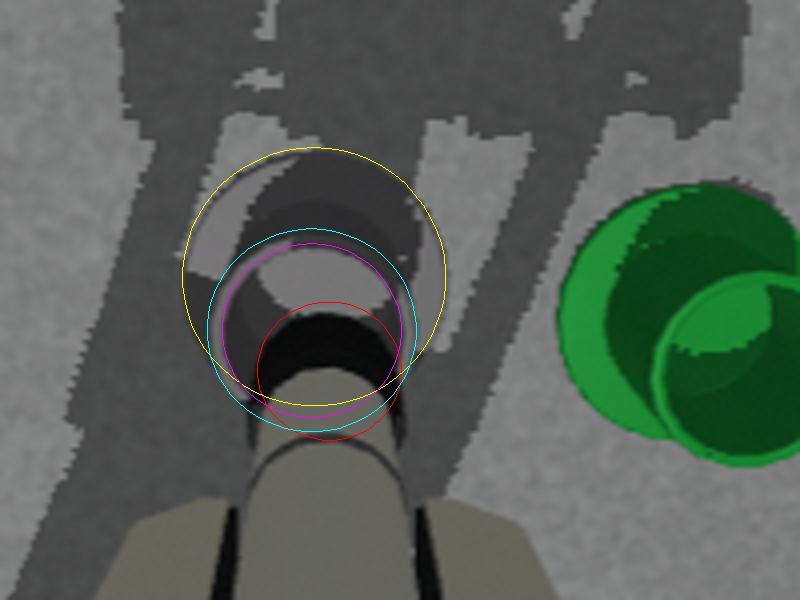

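{"fn": "jog_arm", "kwargs": {
  "commands": [
    [[-0.004,0.0075,0],[0,0,0],1],
    [[-0.004,0.0075,-0.04],[0,0,0],1],
    [[-0.004,0.0075,-0.08],[0,0,0],1],
    [[-0.004,0.0075,-0.12],[0,0,0],1],
    [[-0.004,0.0075,-0.15],[0,0,0],1],
    [[-0.004,0.0075,-0.17],[0,0,0],1],
    [[-0.004,0.0075,-0.18],[0,0,0],1],
    [[-0.004,0.0075,-0.185],[0,0,0],1],
    [[-0.004,0.0075,-0.185],[0,0,0],1]
  ]
}}

```text
t: 12.85
tool_pos: [0.602, -0.2433, 0.1079]
orientation: [3.135, -0.167, 0.008]
force: [0.0, -0.6, -0.3]
opening: 0.0262
```

{"fn": "jog_arm", "kwargs": {
  "commands": [
    [[0,0,-0.003],[0,0,0],1],
    [[0,0,-0.004],[0,0,0],1],
    [[0,0,-0.004],[0,0,0],1]
  ]
}}

```text
t: 13.22
tool_pos: [0.602, -0.2434, 0.1056]
orientation: [3.135, -0.167, 0.008]
force: [0.3, -0.2, -1.9]
opening: 0.0257
```

{"fn": "jog_arm", "kwargs": {
  "commands": [
    [[0,0,-0.001],[0,0,0],1],
    [[0,0,-0.001],[0,0,0],0.3],
    [[0,0,-0.001],[0,0,0],0],
    [[0,0,-0.001],[0,0,0],-0.5],
    [[0,0,-0.001],[0,0,0],-1],
    [[0,0,-0.001],[0,0,0],-1],
    [[0,0,-0.001],[0,0,0],-1],
    [[0,0,-0.001],[0,0,0],-1]
  ]
}}

```text
t: 14.22
tool_pos: [0.602, -0.2434, 0.1049]
orientation: [3.135, -0.167, 0.008]
force: [0.1, -0.1, 0.3]
opening: 0.0879
```

```bash
python3 - <<'E'
from h import *
st,c=save('wrist','w7.png')
E
```

```text
(no output)
```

View pics/w7.png

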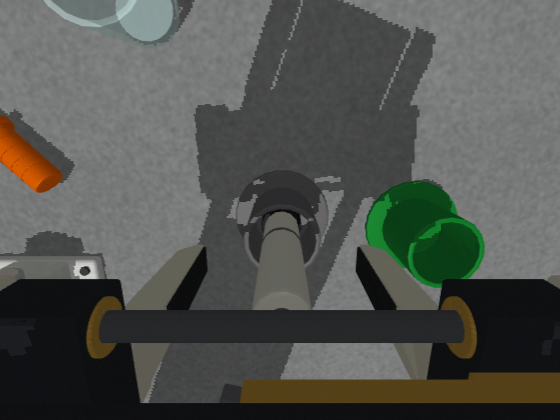

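{"fn": "jog_arm", "kwargs": {
  "commands": [
    [[0,0,0.08],[0,0,0],-1],
    [[0,0,0.18],[0,0,0],-1],
    [[0,0,0.28],[0,0,0],-1],
    [[-0.04,0.08,0.29],[-0.001,-0.01,0],-1],
    [[-0.085,0.17,0.29],[-0.0025,-0.024,0],-1],
    [[-0.13,0.26,0.29],[-0.0035,-0.036,0],-1],
    [[-0.17,0.34,0.29],[-0.0051,-0.0475,0],-1],
    [[-0.195,0.391,0.25],[-0.0051,-0.0475,0],-1],
    [[-0.195,0.391,0.195],[-0.0051,-0.0475,0],-1],
    [[-0.195,0.391,0.195],[-0.0051,-0.0475,0],-1]
  ]
}}

```text
t: 15.52
tool_pos: [0.4833, -0.0081, 0.2193]
orientation: [3.085, -0.164, 0.468]
force: [-0.6, 0.1, -0.1]
opening: 0.0927
```

{"fn": "jog_arm", "kwargs": {
  "commands": [
    [[0,0,0],[0,0,0],-1],
    [[0,0,0],[0,0,0],-1]
  ]
}}

```text
t: 15.78
tool_pos: [0.484, -0.0086, 0.2208]
orientation: [3.084, -0.165, 0.47]
force: [-0.4, 0.5, 0.1]
opening: 0.0934
```

```bash
cat > ov.py <<'E'
from h import *
np.set_printoptions(precision=4,suppress=True)
y=-.106;xh=np.array([np.cos(y),np.sin(y),0]);yh=np.array([-np.sin(y),np.cos(y),0])
L=np.array([.5256,.0638,.018])
M=L-.076*yh+[0,0,.098];ax=-np.sin(.3)*xh+np.cos(.3)*np.array([0,0,1])
def go(fn):
    st=robot.read_state();c=robot.read_camera('wrist')
    im=c['pixels'][:,:,::-1].copy()
    R=cv2.Rodrigues(st['orientation'])[0]
    zt=R[:,2];p=st['tool_pos'];print(p,'tool z',zt,'tool y',R[:,1],'t',st['t'])
    T=np.array(p)-.019*zt-M
    print('M',M,'ax',ax,'grasp pt along',T@ax,'off x',T@np.cross(yh,ax),'off y',T@yh, 'ang',np.cross(-zt,ax))
    big=cv2.resize(im[60:300,140:420],None,fx=2.8,fy=2.8,interpolation=cv2.INTER_CUBIC)
    def dr(P,col):
        q=(proj(P,st,c)+.5-np.array([140,60]))*2.8
        cv2.polylines(big,[np.round(q).astype(int)],False,col,1)
    def ring(cn,r,n=60,a=yh,b=np.cross(ax,yh)):
        t=np.linspace(0,2*np.pi,n);return cn+r*(np.cos(t)[:,None]*a+np.sin(t)[:,None]*b)
    dr(ring(M+.068*ax,.012),(255,0,255));dr(np.array([M,M+.068*ax]),(255,0,255));dr(ring(M+.012*ax,.016),(0,255,0))
    cv2.imwrite('pics/'+fn+'.png',big);cv2.imwrite('pics/'+fn+'_raw.png',im)
E
python3 -c "import ov;ov.go('w8')"
```

```text
[ 0.484  -0.0086  0.2208] tool z [ 0.2962 -0.0334 -0.9546] tool y [-0.1067 -0.9943  0.0016] t 15.775
M [ 0.5176 -0.0118  0.116 ] ax [-0.2939  0.0313  0.9553] grasp pt along 0.12907246776511447 off x -0.0013061024781896669 off y -0.00037709561723009037 ang [0.002  0.0024 0.0005]
```

View pics/w8.png

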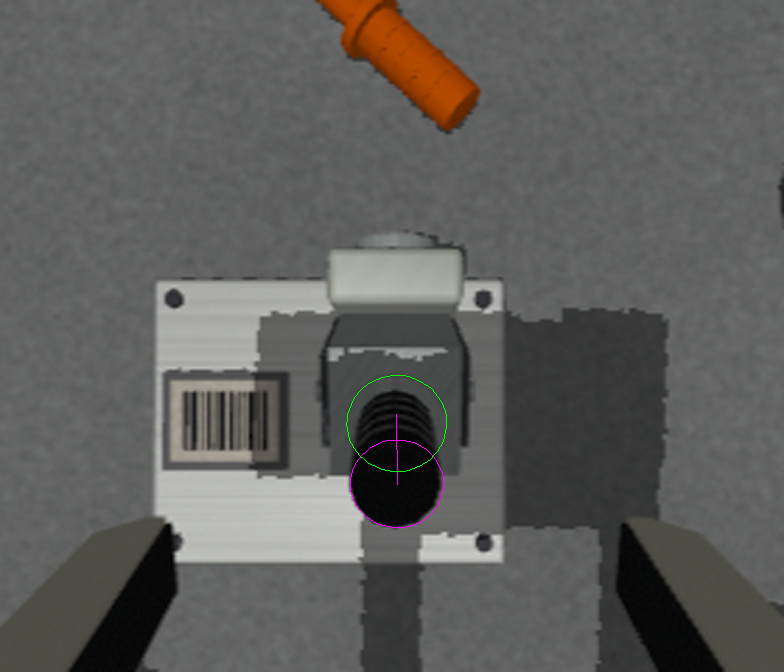

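{"fn": "jog_arm", "kwargs": {
  "commands": [
    [[0.012,-0.001,-0.03],[0,0,0],-1],
    [[0.023,-0.002,-0.07],[0,0,0],-1],
    [[0.035,-0.003,-0.105],[0,0,0],-1],
    [[0.043,-0.004,-0.13],[0,0,0],-1],
    [[0.046,-0.004,-0.141],[0,0,0],-1],
    [[0.046,-0.004,-0.141],[0,0,0],-1],
    [[0.046,-0.004,-0.141],[0,0,0],-1]
  ]
}}

```text
t: 16.7
tool_pos: [0.5121, -0.0111, 0.1371]
orientation: [3.083, -0.165, 0.472]
force: [0.1, 0.3, 0.1]
opening: 0.0927
```

```bash
python3 -c "import ov;ov.go('w9')"
```

```text
[ 0.5121 -0.0111  0.1371] tool z [ 0.2975 -0.0335 -0.9541] tool y [-0.1067 -0.9943  0.0017] t 16.7
M [ 0.5176 -0.0118  0.116 ] ax [-0.2939  0.0313  0.9553] grasp pt along 0.04081166625395509 off x 0.0009054227561866878 off y 0.0001427797469096177 ang [0.0022 0.0038 0.0006]
```

View pics/w9.png

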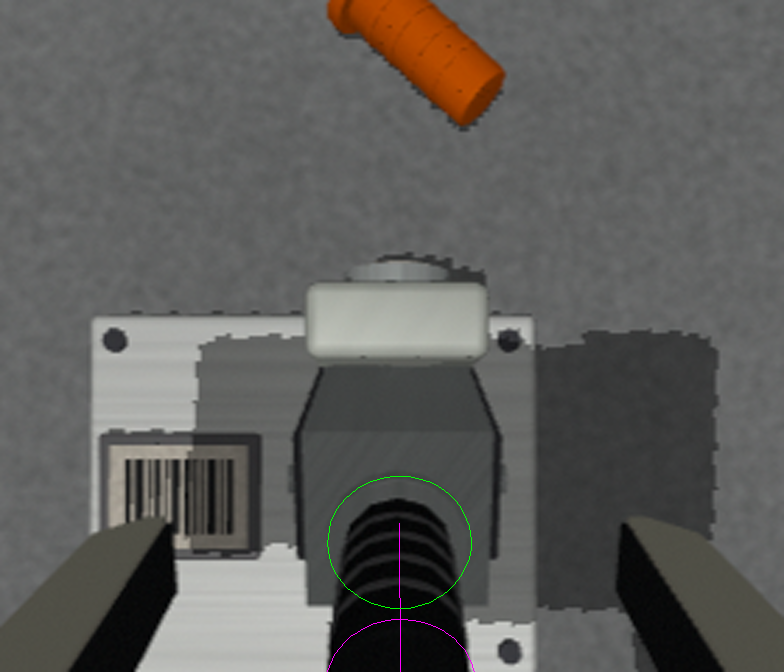

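Centred on the handle; now close, moderately firm.

{"fn": "jog_arm", "kwargs": {
  "commands": [
    [[0,0,0],[0,0,0],1],
    [[0,0,0],[0,0,0],1],
    [[0,0,0],[0,0,0],1],
    [[0,0,0],[0,0,0],1],
    [[0,0,0],[0,0,0],1],
    [[0,0,0],[0,0,0],1],
    [[0,0,0],[0,0,0],1],
    [[0,0,0],[0,0,0],1],
    [[0,0,0],[0,0,0],1]
  ],
  "newtons": 35
}}

```text
t: 17.88
tool_pos: [0.5121, -0.0111, 0.1372]
orientation: [3.083, -0.165, 0.473]
force: [-0.5, 0.7, -0.1]
opening: 0.0234
```

```bash
python3 -c "
import ov
ov.go('w10');s=ov.robot.read_state();print(s['force'],s['wrist_torque'],s['opening'])"
```

```text
[ 0.5121 -0.0111  0.1372] tool z [ 0.2977 -0.0336 -0.9541] tool y [-0.1067 -0.9943  0.0017] t 17.875
M [ 0.5176 -0.0118  0.116 ] ax [-0.2939  0.0313  0.9553] grasp pt along 0.04085723056728466 off x 0.0009305827195684859 off y 0.0001258361577974423 ang [0.0023 0.004  0.0006]
[ 0.2889  0.1372 -0.8694] [-0.0288  0.1315  0.0501] 0.023772022052669525
```

{"fn": "jog_arm", "kwargs": {
  "commands": [
    [[-0.0015,0.00015,0.0048],[0,0,0],1],
    [[-0.003,0.0003,0.0096],[0,0,0],1],
    [[-0.0045,0.0005,0.0144],[0,0,0],1],
    [[-0.006,0.00065,0.0192],[0,0,0],1],
    [[-0.0075,0.0008,0.024],[0,0,0],1],
    [[-0.0075,0.0008,0.024],[0,0,0],1]
  ]
}}

```text
t: 18.68
tool_pos: [0.5076, -0.0106, 0.1518]
orientation: [3.083, -0.165, 0.473]
force: [0.1, -0.6, -1.8]
opening: 0.0236
```

```bash
python3 -c "
import ov
ov.go('w11');s=ov.robot.read_state();print(s['force'],s['wrist_torque'],s['opening'])"
```

```text
[ 0.5076 -0.0106  0.1518] tool z [ 0.2978 -0.0335 -0.954 ] tool y [-0.1067 -0.9943  0.0016] t 18.675
M [ 0.5176 -0.0118  0.116 ] ax [-0.2939  0.0313  0.9553] grasp pt along 0.05620763640037228 off x 0.0009152607490616428 off y 0.00017802077973995325 ang [0.0022 0.0042 0.0005]
[ 0.7123 -0.8453 -1.3188] [-0.0009  0.0643  0.0438] 0.02349485960033272
```

View pics/w11.png

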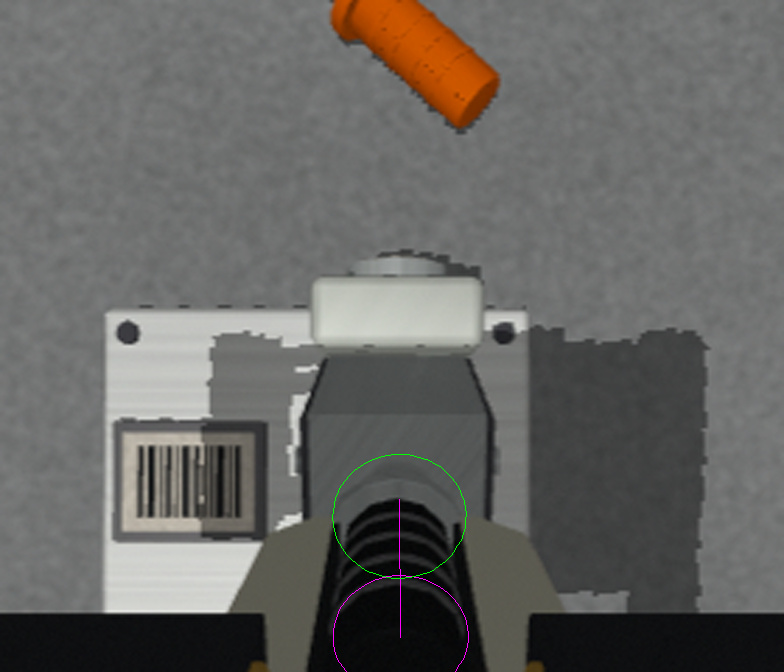

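{"fn": "jog_arm", "kwargs": {
  "commands": [
    [[-0.0022,0.00023,0.0071],[0,0,0],1],
    [[-0.0044,0.00046,0.0142],[0,0,0],1],
    [[-0.0066,0.0007,0.0213],[0,0,0],1],
    [[-0.0088,0.00093,0.0284],[0,0,0],1],
    [[-0.011,0.00116,0.0355],[0,0,0],1],
    [[-0.0132,0.0014,0.0426],[0,0,0],1],
    [[-0.0154,0.0016,0.0497],[0,0,0],1],
    [[-0.0174,0.00185,0.0565],[0,0,0],1],
    [[-0.0174,0.00185,0.0565],[0,0,0],1],
    [[-0.0174,0.00185,0.0565],[0,0,0],1]
  ]
}}

```text
t: 19.98
tool_pos: [0.497, -0.0095, 0.1854]
orientation: [3.084, -0.165, 0.472]
force: [0.0, 0.3, -2.0]
opening: 0.0235
```

```bash
python3 -c "
import ov
ov.go('w12');s=ov.robot.read_state();print(s['force'],s['wrist_torque'],s['opening'])
import cv2
ov.save('scene','s12.png')
a=cv2.imread('pics/s12.png');cv2.imwrite('pics/s12z.png',cv2.resize(a[130:290,160:320],None,fx=3.7,fy=3.7,interpolation=cv2.INTER_CUBIC))
a=cv2.imread('pics/w12_raw.png');cv2.imwrite('pics/w12z.png',cv2.resize(a[150:300,200:360],None,fx=4.5,fy=4,interpolation=cv2.INTER_CUBIC))
"
```

```text
[ 0.497  -0.0095  0.1854] tool z [ 0.2975 -0.0335 -0.9541] tool y [-0.1067 -0.9943  0.0016] t 19.975
M [ 0.5176 -0.0118  0.116 ] ax [-0.2939  0.0313  0.9553] grasp pt along 0.09140455489660193 off x 0.000710496893173996 off y 0.00016536490478644847 ang [0.0022 0.0038 0.0005]
[ 0.0475 -1.0779 -1.761 ] [ 0.0285  0.2248 -0.0507] 0.023784843541169037
```

View pics/s12z.png

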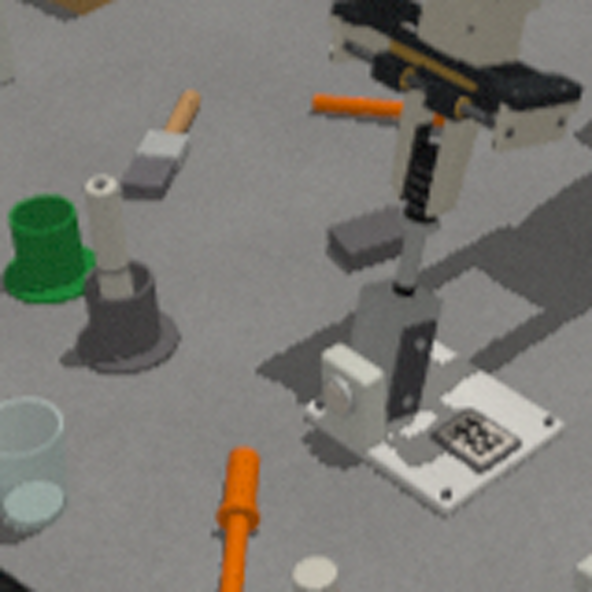

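View pics/w12z.png

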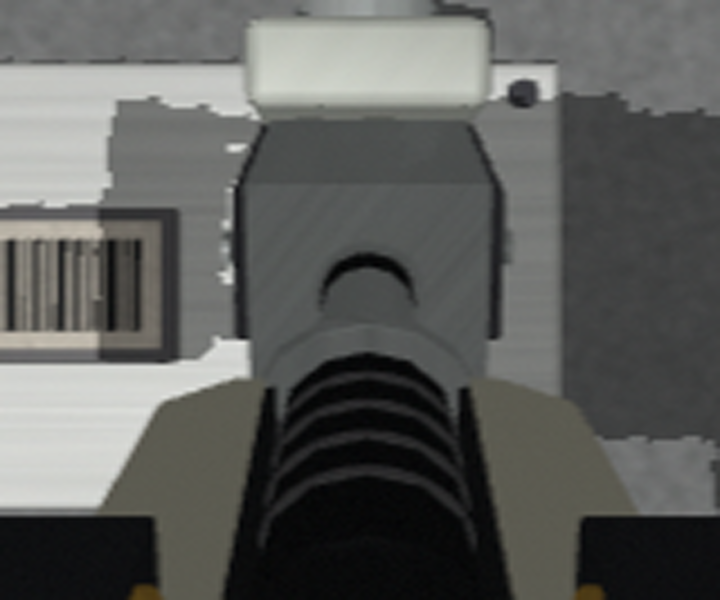

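{"fn": "jog_arm", "kwargs": {
  "commands": [
    [[-0.0003,0,0.0008],[0,0,0],1],
    [[-0.0006,0.0001,0.0018],[0,0,0],1],
    [[-0.0006,0.0001,0.0018],[0,0,0],1],
    [[-0.0006,0.0001,0.0018],[0,0,0],1],
    [[-0.0006,0.0001,0.0018],[0,0,0],1],
    [[-0.0006,0.0001,0.0018],[0,0,0],1],
    [[-0.0006,0.0001,0.0018],[0,0,0],1],
    [[-0.0006,0.0001,0.0018],[0,0,0],1]
  ]
}}

```text
t: 21.08
tool_pos: [0.4967, -0.0094, 0.1864]
orientation: [3.084, -0.165, 0.472]
force: [-0.1, 0.8, -1.0]
opening: 0.0232
```

```bash
python3 -c "
import ov
ov.go('w13');s=ov.robot.read_state();print(s['force'],s['wrist_torque'],s['opening'])
import cv2
ov.save('scene','s13.png')
a=cv2.imread('pics/s13.png');cv2.imwrite('pics/s13z.png',cv2.resize(a[180:230,250:300],None,fx=11,fy=11,interpolation=cv2.INTER_CUBIC))
ov.save('top','t13.png')
"
```

```text
[ 0.4967 -0.0094  0.1864] tool z [ 0.2973 -0.0335 -0.9542] tool y [-0.1067 -0.9943  0.0016] t 21.075
M [ 0.5176 -0.0118  0.116 ] ax [-0.2939  0.0313  0.9553] grasp pt along 0.09246452321090529 off x 0.0006300027986216103 off y 0.0001910495428510184 ang [0.0022 0.0036 0.0005]
[-0.1505 -0.1522 -1.7809] [ 0.0206  0.1834 -0.0356] 0.02373455889380659
```

View pics/s13z.png

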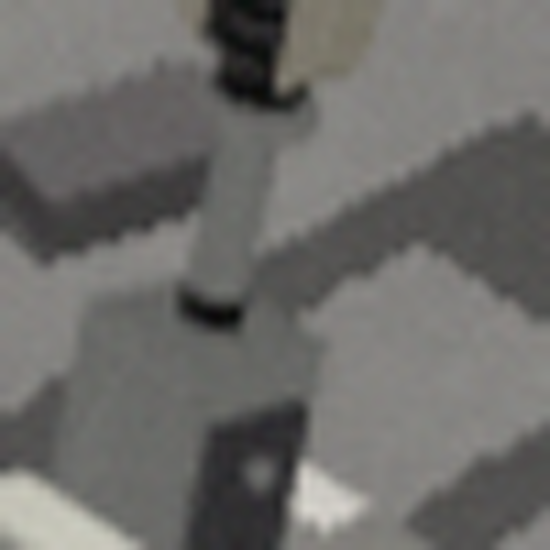

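View pics/t13.png

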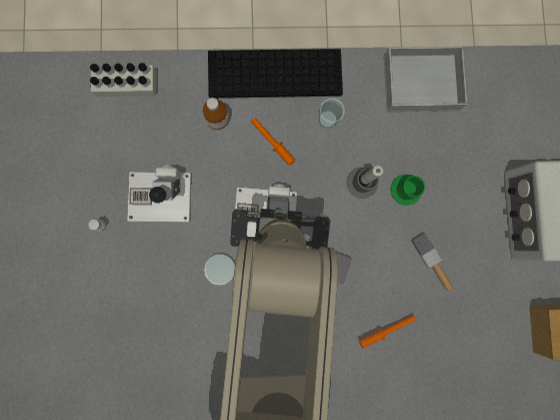

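```bash
python3 -c "
from plant import robot
s=robot.read_state();print(s['t'],s['tool_pos'],s['dq'].round(4),s['opening']);print(robot.close_job())"
```

```text
21.225 [ 0.49664288 -0.00937416  0.18636372] [ 0.0009  0.0008  0.0001 -0.0003  0.0005 -0.0019] 0.02337137040880874
the job is handed in; nothing more can be done
None
```

I carried out the whole job in the order asked and handed it in at about 21 s, with the rod still held.

- **Reader:** I took it from its cup and held it about 71 mm above the barrel dock's bar label for about 1.7 s, pointed straight down at it. By the camera overlay it was within about 3 mm of the label's centre. I then put it back in its grey cup and let go; the last pictures show it standing there upright.
- **Rod:** I gripped the barrel handle in line with the leaning bore, off by less than 0.3° and about 1 mm. I drew it 51.6 mm along the bore axis, by tool travel. The force readings I took during the pull were about 2 N or less, so I saw no sign of levering.
- **Last checks:** The scene picture shows the dark ring just clear of the port with the lower shaft still in the bore. The arm was still, the fingers stayed at about 23.5 mm on the 24 mm handle, and nothing else on the bench had visibly moved.

I found no failed checks. Two measurements disagreed a little: early scene-camera positions were 5–10 mm off the other views, so I relied on the wrist camera. The reader also sat about 2–3 mm off the tool axis in the grip, which I allowed for.

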